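# Level the tray shelf and hold the level down

### The arm

A 6-joint arm with a two-finger parallel gripper is mounted at the origin on the work surface. World frame = base frame: x ahead of the robot, y to its left, z up, the work surface at z = 0. Lengths are in m, angles in degrees, forces in N, time in s.
With the tool pointing down it reaches from about 0.15 to 0.775 m from the base axis. Payload 6.1 kg.
Tool frame: the origin (TCP) lies on the centre line of the jaws, within the pads' length; the fingertips stand 11 mm ahead of it and the grasp point (between the pads) lies 8 mm behind it; y points along the fingers, z is the direction in which the jaws open and shut, and the axes are right-handed (so a half turn about y gives the same grasp; the last joint's range is limited). The gripper opens to 85 mm and grips with 20 to 120 N. Pads are 22 mm wide; open, the fingers measure 114 mm over their backs; the gripper's body (76 mm by 85 mm) begins 54 mm behind the grasp point. The pads swing forward as they close: fully open they stand 13 mm farther back than shut.
Start: joints at [66.578, 7.208, -2.269, 80.523, 0, 90], TCP at [0.209, 0.482, 0.242] pointing down, gripper open.
Joint ranges: [-155.77, 155.77], [-54.66, 111.73], [-72.52, 77.12], [-102.08, 115.82], [-83.92, 84.16], [-180, 180]. Speed limits (degrees/s): [136.94, 136.94, 172.46, 180, 180, 180].

### API

Orientations are given as [roll, pitch, yaw] about the fixed x, y, z axes, in that order (R = Rz(yaw) Ry(pitch) Rx(roll)).
In Python, from workcell import get_state, capture, calibration, job_done gives the robot as it stands.
- The arm moves only by the tool move_arm, never from a script. Its argument "increments" is a list of rows, each a list of 5 numbers: the shift along the world's x, y, z in cm, then the turn about the world's z in rad, then the finger opening in cm, from 0 to 8.54. In form: [[dx, dy, dz, roll, grip], ...]. A call has 1 to 10 rows; each row is the pose to reach, as a shift and turn from the pose commanded when the call began; what a row does not reach only later rows make up. A row lasts 1/8 s, in which the tool goes at most 62.5 mm and 10.7 degrees, less where a joint would pass 70% of its speed; a pose out of reach is approached as far as the arm can. A call with a gripper value outside its range is refused whole. The fingers move at their own pace and stop on an object; "grip_force" is the grip in N (left out, the last holds). Time passes only in rows, so rows that repeat a pose let the fingers close. It gives the time, the measured TCP pose, the force and the opening at its end, in the units of the state.
- get_state(): the state, without advancing time (a new reading comes with each control period).
- capture(name): name is "side" or "top"; returns the picture (420x560x3 uint8, red, green, blue); there is no depth.
- calibration(name): a dict with "camera_matrix" (3x3 intrinsics, pixels), "view" (4x4, takes a point from world to camera coordinates). Camera axes: x right, y down, z forward; pixel columns grow to the right and rows downward; lengths in m; the calibration is good to about 2 mm. A picture is of the moment at which its call begins. calibration takes no time and is no camera call.
- job_done(): hands the job in, once; it reports no verdict.
The state is a dict: "clock": time; "joints": joint angles; "joint_vel": joint speeds; "joint_torque": joint torques, N m; "tcp_pos": TCP position; "tool_rot": TCP orientation; "ft_force": force on the tool from outside, world axes, zero at the start; "ft_torque": the same for the moment, N m; "width": finger opening in m.
Only numpy, scipy, OpenCV 4.12 (cv2) and the standard library are available. Lean on these libraries where they do the work, as an engineer would, in place of code of your own. Each camera call takes 0.05 s, during which the arm holds its last target. There are 200 camera calls.

### The job

Lay the spirit level lengthways on the middle of the small steel tray shelf and let go of it, then turn the black handle of the shelf's levelling foot until the bubble rests between the two lines. Let go of the foot, then press down on the level with about one to two kilos of push and finish while still pressing it onto the shelf with the bubble between the lines, so that a fitter can tighten the lock nut. Leave the bowl, the plain metal bar and the ring cutter where they are.

Things in the scene. Friction and masses are not known exactly. Their poses are not given: they have to be found in the camera images.
- level_mid (a point): centre (half-way up) of the loose spirit level: an aluminium bar 200 long x 34 wide x 44 mm high, about 0.45 kg, with a yellow-green vial 96 mm long let into the middle of its top and black rubber ends. It starts upright, flat on the table. x axis along its length, z up; both ends are alike. The outer 50 mm of its top at either end are flat metal, a good place to press.
- bubble (a joint): the pale bubble (16 mm long) in the level's vial: its offset in m from the middle of the vial, positive towards the level's own +x end. It goes to the higher end, about 1 mm per 0.001 rad of tilt, stops at +-0.027 and takes one to two seconds to settle. It lies between the two black lines (12 mm either side of the middle) within +-0.004.
- shelf_mid (a point): middle of the top surface of the shelf, a flat dark steel plate 240 long x 160 mm wide, about 100 mm above the table, on a fixed stand. y axis along its length towards the levelling foot, z out of its top. It pivots about a bar along its x axis, 110 mm from this point on the end away from the foot. At the start the foot's end is 0.01 to 0.035 rad too low.
- shelf: the same shelf; origin on the pivot bar's axis, 110 mm back along y and 16 mm below the middle of its top surface; same axes.
- foot (a joint): angle of the levelling foot's handle in rad, growing clockwise seen from above, range 0 to 4.5. Clockwise raises the foot's end of the shelf by 0.012 rad per rad (the handle rises with it, 3.7 mm per rad). It starts between 0.3 and 1.2; the angle that makes the shelf level differs each time (about 2.1 to 3.1), so go by the bubble. It stays where it is left; turning takes about 0.2 N m.
- foot_grip (a point): centre of the black bar handle on top of the levelling foot, on the turning axis, which is vertical (within 2 degrees), 200 mm from the middle of the shelf beyond its end, on a bracket. The bar is 52 long (x axis, turning with it) x 14 wide (y) x 32 mm high; this point is 35 mm above the shelf's top surface and 15 mm below the bar's top. Under the bar is a disc 42 mm across whose top lies 17 mm below this point.
- bowl: bystander: steel bowl 120 mm across, 50 mm high, on the table; origin at the centre of its underside
- guide_bar: bystander: plain metal bar 230 x 30 x 22 mm without a vial, on the table; origin at the centre of its underside, long along y
- cutter: bystander: steel ring cutter 72 mm across, 40 mm high, on the table; origin at the centre of its underside
Not all that is in view belongs to the job. What is shaped like the part that bears level_mid but brown or red is not meant.

How it is judged:
By the outcome, as a careful person would: the job done as asked, in the order asked, and still so for the second after the job is handed in, while the arm keeps its last pose, push and grip.
It also fails if it takes over 72 s, if anything falls off the work surface, if the arm or the gripper's body presses on something with over 40 N, if the wrist force passes 120 N, or if a joint passes its speed limit or range.

## Working session

There is one attempt and no reset: what is moved stays moved. The work goes in short steps, Python scripts to look and compute and a tool call to move; the robot and the scene stay as the last step left them, time stands still between calls to the robot, and variables do not carry over. Pictures are saved under pics/ and viewed, about 8 in all and at most 12, crops included, and the job is handed in when it is done.

Besides the shell and the picture viewer there is one more tool, called as a command line: name --pt "numbers of a row" for each row, then --argument value for the rest. move_arm: Moves the arm, as the interface text tells. Its arguments: {"type":"object","properties":{"increments":{"type":"array"},"grip_force":{"type":"number"}},"required":["increments"]}

```bash
mkdir -p pics; ls
python3 - <<'E'
from workcell import *
import cv2,numpy as np
print(get_state())
for n in("side","top"):
    im=capture(n); cv2.imwrite(f"pics/{n}0.png",im[:,:,::-1]); c=calibration(n); print(n,np.round(c["camera_matrix"],2).tolist(),np.round(c["view"],4).tolist())
E
```

```text
pics
{'clock': 0.0, 'joints': array([ 6.65778866e+01,  7.24281493e+00, -2.32694585e+00,  8.05227555e+01,
        1.03470359e-04,  8.99996906e+01]), 'joint_vel': array([ 0.11957921, -0.03270212, -0.00885074,  0.05140358, -0.00450149,
        0.00681289]), 'joint_torque': array([ 1.04307841e-03, -4.35915649e+01,  3.52923703e+01,  1.73771137e-02,
        6.88030795e-06, -1.03408243e-05]), 'tcp_pos': array([0.20853541, 0.48138836, 0.24150998]), 'tool_rot': array([-9.00925163e+01,  1.03969753e-04, -2.34218042e+01]), 'ft_force': array([0.25331242, 0.41499603, 0.74908782]), 'ft_torque': array([-0.0049467 ,  0.00628583,  0.0291642 ]), 'width': 0.08530316515508737}
side [[408.0, 0.0, 276.15], [0.0, 408.0, 208.79], [0.0, 0.0, 1.0]] [[0.9574, -0.2887, -0.0095, -0.5717], [-0.2267, -0.7304, -0.6443, 0.1095], [0.179, 0.619, -0.7647, 1.1421], [0.0, 0.0, 0.0, 1.0]]
top [[405.82, 0.0, 282.96], [0.0, 405.82, 206.87], [0.0, 0.0, 1.0]] [[-0.0028, -1.0, -0.0051, -0.0884], [-0.9962, 0.0032, -0.0873, 0.5632], [0.0873, 0.0048, -0.9962, 1.3182], [0.0, 0.0, 0.0, 1.0]]
```

View pics/top0.png

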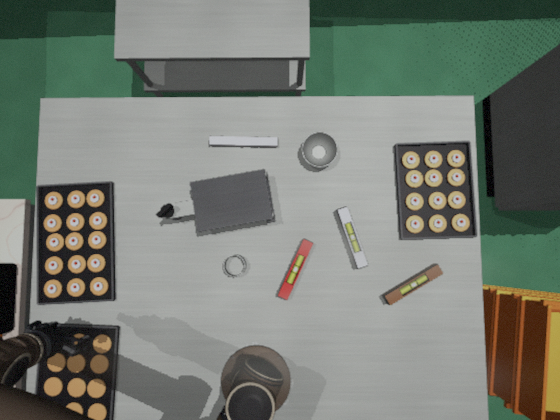

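View pics/side0.png

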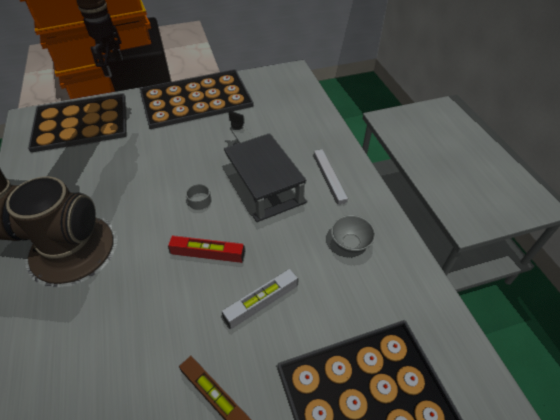

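Top view: the aluminium level with a vial is at about (352,237). Lookalikes are red (296,269), brown (413,285) and the plain bar (243,141). The shelf is at (232,202), with the foot handle at (166,211). Choice: the silver one with a vial at (352,237).

```bash
cat > h.py <<'E'
from workcell import *
import cv2,numpy as np
def ray(n,u,v,z):
    c=calibration(n);K=np.array(c["camera_matrix"]);V=np.array(c["view"])
    R,t=V[:3,:3],V[:3,3];o=-R.T@t;d=R.T@np.linalg.inv(K)@[u,v,1]
    return o+d*(z-o[2])/d[2]
def proj(n,p):
    c=calibration(n);K=np.array(c["camera_matrix"]);V=np.array(c["view"])
    q=K@(V[:3,:3]@np.array(p)+V[:3,3]);return q[:2]/q[2]
def crop(n,x0,y0,w,h,s,name):
    im=capture(n)[:,:,::-1]
    cv2.imwrite("pics/"+name,cv2.resize(im[y0:y0+h,x0:x0+w],None,fx=s,fy=s,interpolation=cv2.INTER_CUBIC));return im
E
python3 - <<'E'
from h import *
a=crop("top",150,160,130,95,6,"c1.png")[160:255,150:280]
b=crop("top",330,200,45,75,6,"c2.png")[200:275,330:375]
A=cv2.resize(a,None,fx=4.4,fy=4.4,interpolation=cv2.INTER_CUBIC);B=cv2.resize(b,None,fx=5,fy=5,interpolation=cv2.INTER_CUBIC)
H=max(A.shape[0],B.shape[0]);f=lambda x:np.pad(x,((0,H-x.shape[0]),(0,0),(0,0)))
cv2.imwrite("pics/close.png",np.hstack([f(A),f(B)]));print(A.shape,B.shape)
# vial
im=capture("top");hsv=cv2.cvtColor(im,cv2.COLOR_RGB2HSV)
m=((hsv[...,0]>22)&(hsv[...,0]<45)&(hsv[...,1]>100)).astype(np.uint8);m[:,:335]=0;m[:,370:]=0;m[:200]=0;m[272:]=0
ys,xs=np.nonzero(m);r=cv2.minAreaRect(np.c_[xs,ys].astype(np.float32));print(len(xs),r)
box=cv2.boxPoints(r)
P=np.array([ray("top",x,y,.044) for x,y in np.c_[xs,ys]])[:,:2];c=P.mean(0);w,v=np.linalg.eigh(np.cov((P-c).T));print("vial",ray("top",*r[0],.044),c,np.degrees(np.arctan2(*v[::-1,1])),np.sqrt(w*12))
for nm,u,vv,z in[("level",352,237,.044),("red",296,269,.044),("foot",166,211,.15),("shelf",232,202,.1)]:print(nm,ray("top",u,vv,z))
E
```

```text
(418, 572, 3) (375, 225, 3)
42 ((348.70001220703125, 228.1000213623047), (9.486830711364746, 4.427187919616699), 71.56504821777344)
vial [ 0.49145111 -0.30320654  0.044     ] [ 0.49247439 -0.30319163] -161.31579935356393 [0.01554041 0.03093248]
level [ 0.46264144 -0.31338931  0.044     ]
red [ 0.36051774 -0.13162271  0.044     ]
foot [0.54065807 0.26009299 0.15      ]
shelf [0.57213807 0.06877731 0.1       ]
```

View pics/close.png

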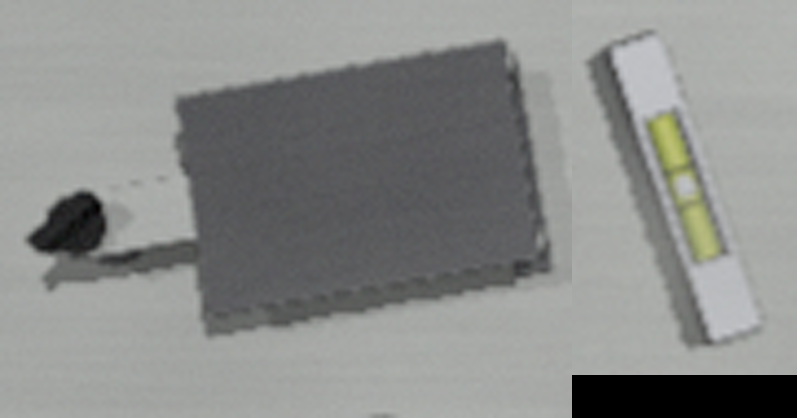

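Close-up: the chosen part is silver with a yellow-green vial and pale bubble (vial centre ≈ (352.6,237.4)), so the choice is confirmed. Shelf corners are ≈ (190.5,182), (265,169), (272.5,219) and (196,231).

Run:
```python
from h import *
def show(n,pts,z):
    P=np.array([ray("top",*p,z) for p in pts])[:,:2];print(n,P.round(4).tolist(),"c",P.mean(0).round(4),"edges",[round(float(np.linalg.norm(P[i]-P[(i+1)%4])),3) for i in range(4)])
    d=P[0]+P[3]-P[1]-P[2] if n=="shelf" else P[0]+P[1]-P[2]-P[3];print(" az",np.degrees(np.arctan2(d[1],d[0])))
show("level",[(338,209.6),(346.6,206.4),(368,265),(357.2,268.6)],.044)
print(ray("top",352.6,237.4,.044))
show("shelf",[(190.5,182.3),(264.8,169.1),(272.6,219.5),(196,231)],.1)
for s in ("side","top"):
    print(s)
im=capture("side");A=cv2.resize(im[85:220,205:315,::-1],None,fx=5,fy=5,interpolation=cv2.INTER_CUBIC)[:600]
cv2.imwrite("pics/s1.png",A)
```

```text
level [[0.5517, -0.2694], [0.5621, -0.2976], [0.3727, -0.3632], [0.3613, -0.3283]] c [ 0.462  -0.3146] edges [0.03, 0.2, 0.037, 0.199]
 az 18.151492298942895
[ 0.46134507 -0.31530632  0.044     ]
shelf [[0.6348, 0.1997], [0.6759, -0.0337], [0.517, -0.0582], [0.4819, 0.18]] c [0.5774 0.072 ] edges [0.237, 0.161, 0.241, 0.154]
 az 99.17265805745801
side
top
```

View pics/s1.png

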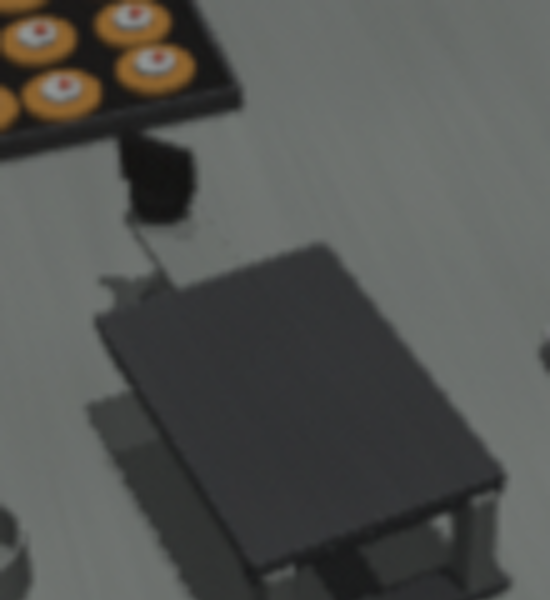

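move_arm --pt "1.8 -5.7 0 -0.17 8.5" --pt "3.6 -11.4 0 -0.34 8.5" --pt "5.4 -17.1 0 -0.51 8.5" --pt "7.2 -22.8 0 -0.69 8.5" --pt "9.0 -28.5 0 -0.86 8.5" --pt "10.8 -34.2 0 -1.03 8.5" --pt "12.6 -39.9 0 -1.2 8.5" --pt "14.4 -45.6 0 -1.37 8.5" --pt "16.2 -51.3 0 -1.54 8.5" --pt "18 -57 0 -1.71 8.5"

```text
clock: 1.55
tcp_pos: [0.3889, -0.0904, 0.2426]
tool_rot: [-89.9, 0.0, -121.8]
ft_force: [0.9, 1.5, 0.7]
width: 0.0851
```

move_arm --pt "1.8 -5.6 0 -0.175 8.5" --pt "3.6 -11.2 -2 -0.35 8.5" --pt "5.4 -16.8 -5 -0.52 8.5" --pt "7.3 -22.4 -8 -0.7 8.5" --pt "7.3 -22.4 -12 -0.7 8.5" --pt "7.3 -22.4 -14 -0.7 8.5" --pt "7.3 -22.4 -14 -0.7 8.5"

```text
clock: 2.42
tcp_pos: [0.4605, -0.3117, 0.1003]
tool_rot: [-90.2, -0.1, -161.5]
ft_force: [0.2, -0.5, 0.7]
width: 0.0851
```

Run:
```python
from h import *
s=get_state();print(s["tcp_pos"],s["tool_rot"],s["joints"])
a=crop("top",310,190,90,100,4,"a.png")[190:290,310:400];b=crop("side",200,240,120,100,4,"b.png")[240:340,200:320]
cv2.imwrite("pics/ab.png",cv2.resize(np.hstack([a,b]),None,fx=3.8,fy=3.8,interpolation=cv2.INTER_CUBIC))
```

```text
[ 0.4605009  -0.3117283   0.10034756] [-9.01865211e+01 -1.41841448e-01 -1.61525004e+02] [-3.40957435e+01  1.28269912e+01 -1.34798480e+01  6.39274864e+01
  7.27657350e-04  1.27429490e+02]
```

View pics/ab.png

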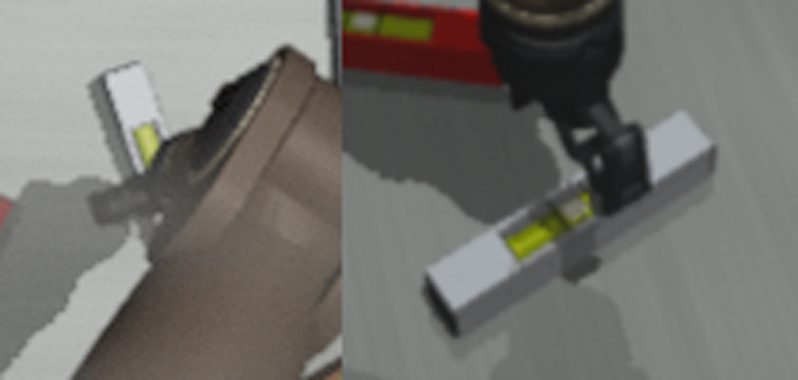

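Left (top) and right (side): the open fingers straddle the middle of the silver level, aligned with it. Lowering and gripping.

move_arm --pt "0.1 -0.3 -4 0 8.5" --pt "0.1 -0.3 -7.3 0 8.5" --pt "0.1 -0.3 -7.3 0 8.5" --pt "0.1 -0.3 -7.3 0 3.0" --pt "0.1 -0.3 -7.3 0 3.0" --pt "0.1 -0.3 -7.3 0 3.0" --pt "0.1 -0.3 -7.3 0 3.0" --pt "0.1 -0.3 -7.3 0 3.0" --grip_force 50

```text
clock: 3.52
tcp_pos: [0.4635, -0.3156, 0.0309]
tool_rot: [-89.9, 0.1, -161.5]
ft_force: [-0.7, 1.1, 6.1]
width: 0.0331
```

move_arm --pt "0 0 3 0 3.0" --pt "0 0 8 0 3.0" --pt "1.4 4.8 12 0.17 3.0" --pt "2.8 9.6 14 0.35 3.0" --pt "4.2 14.4 15 0.52 3.0" --pt "5.6 19.2 15 0.7 3.0" --pt "7.0 24.0 15 0.87 3.0" --pt "8.4 28.8 15 1.05 3.0" --pt "9.8 33.6 15 1.23 3.0" --pt "11.3 38.8 15 1.4 3.0"

```text
clock: 4.78
tcp_pos: [0.5755, 0.0741, 0.179]
tool_rot: [-90.1, -0.0, -81.0]
ft_force: [1.6, -0.3, -5.0]
width: 0.0333
```

move_arm --pt "0 0 0 0 3.0" --pt "0 0 0 0 3.0" --pt "0 0 0 0 3.0"

```text
clock: 5.15
tcp_pos: [0.5753, 0.0717, 0.1792]
tool_rot: [-90.0, -0.0, -81.4]
ft_force: [-0.2, -0.7, -4.7]
width: 0.0329
```

Run:
```python
from h import *
s=get_state();print(s["tcp_pos"],s["tool_rot"],s["joints"],s["ft_force"],s["width"])
a=crop("top",150,130,140,130,4,"a.png")[130:260,150:290];b=crop("side",195,70,140,130,4,"b.png")[70:200,195:335]
cv2.imwrite("pics/ab2.png",cv2.resize(np.hstack([a,b]),None,fx=2.85,fy=2.85,interpolation=cv2.INTER_CUBIC))
```

```text
[0.57529339 0.07168713 0.17916379] [-9.00378453e+01 -1.56779205e-02 -8.13926647e+01] [ 7.11117248e+00  1.35262082e+01 -2.53636454e+00  7.39748503e+01
 -1.66607138e-02  8.85038478e+01] [-0.2157212  -0.67536796 -4.74698737] 0.03291305661934484
```

View pics/ab2.png

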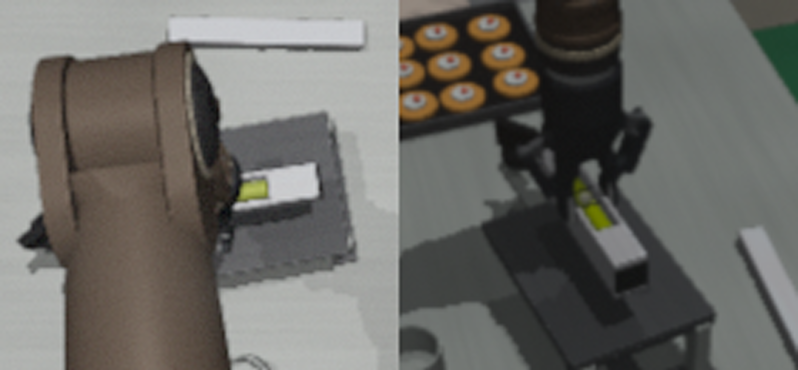

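The level is held straight above the shelf and parallel to it. Lowering until contact.

move_arm --pt "0.2 0 -2 0 3.0" --pt "0.2 0 -4 0 3.0" --pt "0.2 0 -4.3 0 3.0" --pt "0.2 0 -4.3 0 3.0"

```text
clock: 5.75
tcp_pos: [0.5777, 0.0722, 0.1368]
tool_rot: [-90.0, -0.0, -81.3]
ft_force: [0.5, 0.2, -5.2]
width: 0.0328
```

move_arm --pt "0 0 -0.2 0 3.0" --pt "0 0 -0.3 0 3.0" --pt "0 0 -0.3 0 3.0"

```text
clock: 6.12
tcp_pos: [0.5778, 0.0728, 0.1335]
tool_rot: [-90.0, -0.0, -81.3]
ft_force: [0.2, -0.3, -4.9]
width: 0.0329
```

move_arm --pt "0 0 -0.1 0 3.0" --pt "0 0 -0.2 0 3.0" --pt "0 0 -0.2 0 3.0"

```text
clock: 6.5
tcp_pos: [0.5776, 0.0727, 0.1311]
tool_rot: [-90.0, -0.0, -81.3]
ft_force: [-0.6, -0.7, -4.8]
width: 0.0333
```

move_arm --pt "0 0 -0.1 0 3.0" --pt "0 0 -0.2 0 3.0" --pt "0 0 -0.2 0 3.0"

```text
clock: 6.88
tcp_pos: [0.5778, 0.0729, 0.1298]
tool_rot: [-90.0, 0.0, -81.3]
ft_force: [-1.0, 1.9, 0.2]
width: 0.0327
```

move_arm --pt "0 0 -0.1 0 3.0" --pt "0 0 -0.1 0 8.5" --pt "0 0 -0.1 0 8.5" --pt "0 0 -0.1 0 8.5" --pt "0 0 -0.1 0 8.5" --pt "0 0 4 0 8.5" --pt "0 0 9 0 8.5" --pt "0 0 10 0 8.5"

```text
clock: 7.88
tcp_pos: [0.5791, 0.0729, 0.2332]
tool_rot: [-89.7, -0.0, -81.3]
ft_force: [-0.5, -0.6, 0.3]
width: 0.0852
```

```bash
cat > fit.py <<'E'
from h import *
from scipy.optimize import differential_evolution
W={"top":(150,195,50,35),"side":(220,105,34,32)};M={}
for n,(x,y,w,h) in W.items():
    g=cv2.imread(f"pics/{n}0.png").max(2)[y:y+h,x:x+w]
    M[n]=cv2.resize((g<45).astype(np.uint8),None,fx=4,fy=4,interpolation=cv2.INTER_NEAREST);print(n,(g<45).sum())
def hull(n,P):
    x,y=W[n][:2];p=np.array([proj(n,q) for q in P])
    return cv2.convexHull((((p-[x,y])+.5)*4).round().astype(np.int32))
def model(n,v):
    a=np.radians(v[3]);c,s=np.cos(a),np.sin(a);B=[]
    for dx in(-.026,.026):
        for dy in(-.007,.007):
            for dz in(-.017,.015):B.append([v[0]+c*dx-s*dy,v[1]+s*dx+c*dy,v[2]+dz])
    t=np.linspace(0,2*np.pi,20)
    D=[[v[0]+.021*np.cos(k),v[1]+.021*np.sin(k),v[2]-z] for k in t for z in(.017,.017+v[4])]
    m=np.zeros_like(M[n]);cv2.fillPoly(m,[hull(n,B)],1);cv2.fillPoly(m,[hull(n,D)],1);return m
def cost(v):return sum((model(n,v)!=M[n]).sum()/M[n].sum() for n in W)
if __name__=="__main__":
    for seed in(1,2):
        r=differential_evolution(cost,[(.52,.565),(.25,.285),(.115,.145),(0,180),(.004,.012)],seed=seed,maxiter=60,popsize=12);print(r.x.round(4),r.fun)
    v=r.x
    for a in range(0,180,15):print(a,round(cost([*v[:3],a,v[4]]),3),end="; ")
E
python3 fit.py; python3 -c "
from h import *
s=get_state();print(s['tcp_pos'],s['ft_force'])
a=capture('top')[130:260,150:290];b=capture('side')[70:200,195:335]
cv2.imwrite('pics/ab3.png',cv2.resize(np.hstack([a,b])[:,:,::-1],None,fx=2.85,fy=2.85,interpolation=cv2.INTER_CUBIC))"
```

```text
top 144
side 342
[0.57911915 0.07285349 0.23317302] [-0.46446996 -0.56540375  0.26764542]Traceback (most recent call last):
    calc_energies = list(
        self._mapwrapper(self.func, parameters_pop[0:S])
    )
    return self.f(x, *self.args)
           ~~~~~~^^^^^^^^^^^^^^^
  File "fit.py", line 18, in cost
    def cost(v):return sum((model(n,v)!=M[n]).sum()/M[n].sum() for n in W)
                       ~~~^^^^^^^^^^^^^^^^^^^^^^^^^^^^^^^^^^^^^^^^^^^^^^^^
  File "fit.py", line 18, in <genexpr>
    def cost(v):return sum((model(n,v)!=M[n]).sum()/M[n].sum() for n in W)
                            ~~~~~^^^^^
  File "fit.py", line 17, in model
    m=np.zeros_like(M[n]);cv2.fillPoly(m,[hull(n,B)],1);cv2.fillPoly(m,[hull(n,D)],1);return m
                                                                        ~~~~^^^^^
  File "fit.py", line 8, in hull
    x,y=W[n][:2];p=np.array([proj(n,q) for q in P])
                             ~~~~^^^^^
  File "h.py", line 8, in proj
    c=calibration(n);K=np.array(c["camera_matrix"]);V=np.array(c["view"])
ValueError: time passes only in moves, steps and waits

The above exception was the direct cause of the following exception:

Traceback (most recent call last):
  File "fit.py", line 21, in <module>
    r=differential_evolution(cost,[(.52,.565),(.25,.285),(.115,.145),(0,180),(.004,.012)],seed=seed,maxiter=60,popsize=12);print(r.x.round(4),r.fun)
RuntimeError: The map-like callable must be of the form f(func, iterable), returning a sequence of numbers the same length as 'iterable'
```

```bash
sed -i 's/"side":(220,105,34,32)/"side":(226,113,24,20)/; s/^W=/C={n:calibration(n) for n in("top","side")}\nimport h;h.calibration=lambda n:C[n]\nW=/' fit.py; sed -i 's/^from h import \*$/from h import */' fit.py; time timeout 280 python3 fit.py
```

```text
top 144
side 192
[5.460000e-01 2.741000e-01 1.195000e-01 1.215921e+02 8.200000e-03] 0.4669053819444444
[5.45800e-01 2.74000e-01 1.18100e-01 1.25534e+02 5.10000e-03] 0.4673394097222222
0 0.929; 15 0.97; 30 0.931; 45 0.832; 60 0.868; 75 0.893; 90 0.836; 105 0.653; 120 0.485; 135 0.539; 150 0.67; 165 0.794; 
real	0m11.816s
user	0m12.317s
sys	0m0.162s
```

View pics/ab3.png

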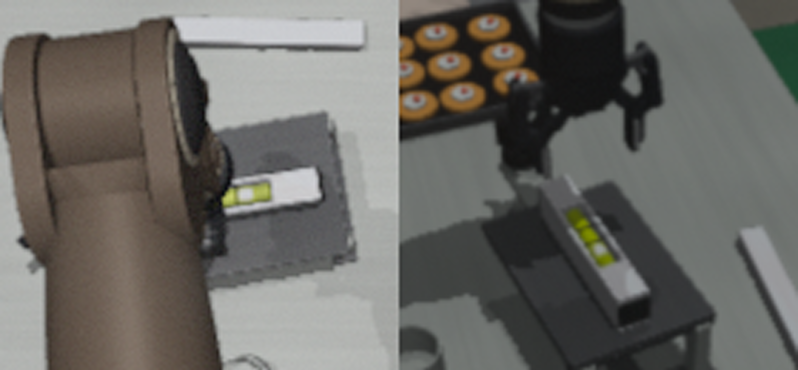

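The level lies along the middle of the shelf, and its bubble is off towards the pivot end as expected. Now moving to the foot.

move_arm --pt "-0.3 2 0 0.17 8.5" --pt "-0.7 4 0 0.35 8.5" --pt "-1 6 0 0.52 8.5" --pt "-1.4 8 0 0.7 8.5" --pt "-1.7 10 0 0.88 8.5" --pt "-2 12 0 1.06 8.5" --pt "-2.4 14 0 1.24 8.5" --pt "-2.7 16 0 1.42 8.5" --pt "-3 18 0 1.6 8.5" --pt "-3.4 19.7 0 1.78 8.5"

```text
clock: 9.22
tcp_pos: [0.5429, 0.2701, 0.2269]
tool_rot: [-90.0, 0.2, 21.0]
ft_force: [0.6, 0.5, 0.5]
width: 0.0849
```

move_arm --pt "0 0 0 0.18 8.5" --pt "0 0 0 0.36 8.5" --pt "0 0 0 0.54 8.5" --pt "0 0 0 0.72 8.5" --pt "0 0 0 0.9 8.5" --pt "0 0 0 1.08 8.5" --pt "0 0 0 1.26 8.5" --pt "0 0 0 1.44 8.5" --pt "0 0 0 1.62 8.5" --pt "0 0 0 1.77 8.5"

```text
clock: 10.48
tcp_pos: [0.543, 0.2694, 0.227]
tool_rot: [-89.8, -0.0, 122.4]
ft_force: [0.1, -0.9, -0.4]
width: 0.0854
```

```bash
sed -i 's/(.115,.145)/(.129,.131)/' fit.py; python3 fit.py
python3 - <<'E'
from h import *
s=get_state();print(s["tcp_pos"],s["tool_rot"],s["joints"],s["ft_force"],s["width"])
a=capture("top")[150:260,150:280];b=capture("side")[70:180,195:325]
cv2.imwrite("pics/ab4.png",cv2.resize(np.hstack([a,b])[:,:,::-1],None,fx=3,fy=3,interpolation=cv2.INTER_CUBIC))
E
```

```text
top 144
side 192
[5.445000e-01 2.666000e-01 1.294000e-01 1.170661e+02 1.070000e-02] 0.513671875
[5.44600e-01 2.67300e-01 1.29300e-01 1.20512e+02 1.10000e-02] 0.5177951388888888
0 0.967; 15 0.99; 30 0.944; 45 0.86; 60 0.891; 75 0.917; 90 0.834; 105 0.663; 120 0.515; 135 0.622; 150 0.804; 165 0.862; [0.54304037 0.26938632 0.22698061] [-8.98105642e+01 -1.81038528e-02  1.22405741e+02] [ 2.63855288e+01  1.63278691e+01  7.08908906e+00  8.09515097e+01
 -1.86394342e-03 -9.60202391e+01] [ 0.10470211 -0.9050582  -0.4397132 ] 0.08540273812156689
```

View pics/ab4.png

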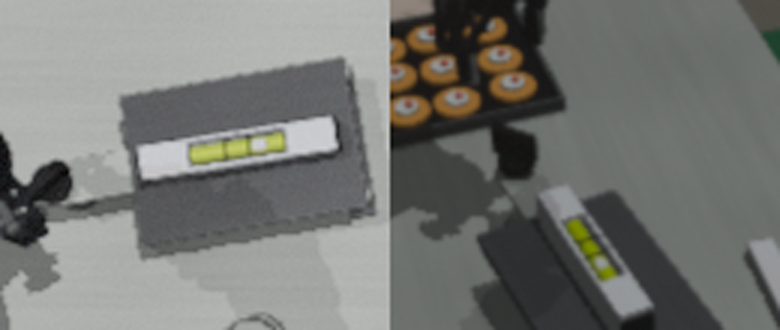

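Top view: the level sits central on the shelf with the bubble at ≈(259,145) in the crop, towards the pivot end. The gripper is above the foot. Descending onto the handle.

move_arm --pt "0.1 -0.2 -5 0 8.5" --pt "0.1 -0.2 -9.4 0 8.5" --pt "0.1 -0.2 -9.4 0 8.5" --pt "0.1 -0.2 -9.4 0 0.8" --pt "0.1 -0.2 -9.4 0 0.8" --pt "0.1 -0.2 -9.4 0 0.8" --pt "0.1 -0.2 -9.4 0 0.8" --pt "0.1 -0.2 -9.4 0 0.8" --grip_force 40

```text
clock: 11.58
tcp_pos: [0.546, 0.2684, 0.1369]
tool_rot: [-90.2, 0.0, 122.1]
ft_force: [3.1, 2.0, 5.5]
width: 0.0132
```

```bash
cat > bub.py <<'E'
from h import *
import sys
s=get_state();print(s["clock"],s["tcp_pos"].round(4),s["tool_rot"].round(1),s["ft_force"].round(1),s["ft_torque"].round(2),s["width"].round(4))
a=capture("top")
hsv=cv2.cvtColor(a,cv2.COLOR_RGB2HSV).astype(int)
c=(a[150:260,150:280]);m=np.zeros(a.shape[:2],np.uint8)
k=(hsv[...,0]>22)&(hsv[...,0]<45)&(hsv[...,1]>90);k[:,:180]=0;k[:,275:]=0;k[:170]=0;k[235:]=0
ys,xs=np.nonzero(k);r=cv2.minAreaRect(np.c_[xs,ys].astype(np.float32));box=cv2.boxPoints(r)
cv2.fillPoly(m,[box.round().astype(int)],1)
P=np.array([ray("top",*p,.142) for p in box])[:,:2];ce=P.mean(0)
e=[P[1]-P[0],P[2]-P[1]];e=max(e,key=np.linalg.norm);L=np.linalg.norm(e);e=e/L;e=e*np.sign(e[1])
by,bx=np.nonzero(m&(hsv[...,1]<70)&(hsv[...,2]>130))
Q=np.array([ray("top",x,y,.142)[:2] for x,y in zip(bx,by)])-ce
print("vial centre",ce.round(4),"len",L.round(4),"az",np.degrees(np.arctan2(e[1],e[0])).round(1),"bubble along +y(foot) mm",(Q@e).mean().round(4)*1000 if len(Q) else None,len(Q))
E
python3 - <<'E'
s=open('h.py').read().replace('def ray','_cal=calibration;_C={}\ndef calibration(n):\n    if n not in _C:_C[n]=_cal(n)\n    return _C[n]\ndef ray',1)
open('h.py','w').write(s)
E
python3 bub.py
```

```text
Traceback (most recent call last):
  File "bub.py", line 3, in <module>
    s=get_state();print(s["clock"],s["tcp_pos"].round(4),s["tool_rot"].round(1),s["ft_force"].round(1),s["ft_torque"].round(2),s["width"].round(4))
                                                                                                                               ^^^^^^^^^^^^^^^^
AttributeError: 'float' object has no attribute 'round'
```

move_arm --pt "0.1 0 0.15 -0.13 0.8" --pt "0.1 0 0.2 -0.26 0.8" --pt "0.1 0 0.25 -0.39 0.8" --pt "0.1 0 0.3 -0.52 0.8" --pt "0.1 0 0.35 -0.65 0.8" --pt "0.1 0 0.4 -0.78 0.8" --pt "0.1 0 0.45 -0.91 0.8" --pt "0.1 0 0.5 -1.04 0.8" --pt "0.1 0 0.55 -1.17 0.8" --pt "0.1 0 0.6 -1.3 0.8"

```text
clock: 12.82
tcp_pos: [0.545, 0.2682, 0.1418]
tool_rot: [-89.9, -0.0, 47.4]
ft_force: [-1.9, 2.1, 4.0]
width: 0.013
```

move_arm --pt "0 0 0 0 0.8" --pt "0 0 0 0 0.8" --pt "0 0 0 0 0.8" --pt "0 0 0 0 0.8" --pt "0 0 0 0 0.8" --pt "0 0 0 0 0.8" --pt "0 0 0 0 0.8" --pt "0 0 0 0 0.8"

```text
clock: 13.82
tcp_pos: [0.5451, 0.2682, 0.1417]
tool_rot: [-89.9, -0.0, 47.8]
ft_force: [-2.9, 3.5, 5.4]
width: 0.0134
```

```bash
sed -i 's/s\["width"\].round(4)/s["width"]/' bub.py; python3 bub.py; python3 -c "
from h import *
a=capture('top')[150:260,150:280];b=capture('side')[70:180,195:325]
cv2.imwrite('pics/ab5.png',cv2.resize(np.hstack([a,b])[:,:,::-1],None,fx=3,fy=3,interpolation=cv2.INTER_CUBIC))"
```

```text
13.825 [0.5451 0.2682 0.1417] [-89.9  -0.   47.8] [-2.9  3.5  5.4] [ 0.59  0.51 -0.12] 0.013409198985687014
vial centre [0.577  0.0731] len 0.0949 az 99.3 bubble along +y(foot) mm 1.7 38
```

View pics/ab5.png

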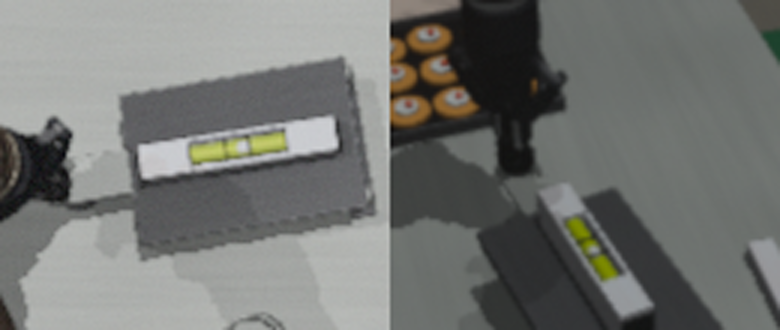

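The bubble is now near the middle: ≈(242,146) against the vial middle at ≈(238,147) in the crop. The script's number disagrees in sign, so I'm measuring with a profile along the vial.

```bash
cat > prof.py <<'E'
from h import *
def prof(n,e=np.radians(99.3),c=(.577,.0731),z=.143,N=4):
    im=np.mean([capture(n).astype(float) for _ in range(N)],0).astype(np.float32)
    d=np.array([np.cos(e),np.sin(e)]);q=np.array([-d[1],d[0]]);t=np.arange(-.07,.0701,.001);out=[]
    for o in(-.003,0,.003):
        p=np.array([proj(n,[*(np.array(c)+d*s+q*o),z]) for s in t],np.float32)
        out.append(cv2.remap(im,p[:,:1],p[:,1:],cv2.INTER_LINEAR)[:,0])
    p=np.mean(out,0);sat=p.max(1)-p.min(1)
    return t,p,sat
if __name__=="__main__":
    s=get_state();print(s["clock"],s["tcp_pos"].round(4),s["ft_force"].round(1))
    for n in("top","side"):
        t,p,sat=prof(n);h=.5*np.percentile(sat,90)
        ins=np.nonzero(sat>h)[0];a,b=t[ins[0]],t[ins[-1]];mid=(a+b)/2
        w=np.clip(p[:,2]-np.percentile(p[(t>a)&(t<b),2],60),0,None)*((t>a+.006)&(t<b-.006))
        w*=w>.4*w.max();bc=(w*t).sum()/w.sum()
        print(n,"vial",a.round(4),b.round(4),"bubble rel mid mm (+foot)",round((bc-mid)*1000,2),"width",(w>0).sum())
        print(" blue",p[::3,2].astype(int).tolist())
E
python3 prof.py
```

```text
13.975 [0.5451 0.2682 0.1417] [-3.3  3.2  5.2]
top vial -0.048 0.047 bubble rel mid mm (+foot) -4.57 width 13
 blue [206, 206, 207, 206, 206, 205, 190, 140, 94, 102, 101, 102, 101, 101, 101, 102, 101, 102, 107, 117, 166, 194, 195, 177, 127, 101, 97, 86, 87, 100, 100, 99, 98, 99, 99, 100, 100, 98, 96, 105, 155, 196, 206, 206, 206, 206, 206]
side vial -0.049 0.042 bubble rel mid mm (+foot) -4.88 width 16
 blue [155, 155, 156, 156, 153, 141, 108, 57, 16, 2, 4, 4, 5, 3, 2, 4, 13, 38, 65, 93, 119, 124, 106, 61, 22, 5, 11, 13, 7, 2, 2, 3, 3, 4, 4, 6, 18, 41, 75, 109, 138, 150, 153, 153, 153, 154, 153]
```

Both cameras agree: −4.7 mm, so about 0.39 rad more clockwise.

move_arm --pt "0 0 0.05 -0.13 0.8" --pt "0 0 0.1 -0.26 0.8" --pt "0 0 0.15 -0.39 0.8" --pt "0 0 0.15 -0.39 0.8" --pt "0 0 0.15 -0.39 0.8" --pt "0 0 0.15 -0.39 0.8" --pt "0 0 0.15 -0.39 0.8" --pt "0 0 0.15 -0.39 0.8" --pt "0 0 0.15 -0.39 0.8" --pt "0 0 0.15 -0.39 0.8"

```text
clock: 15.62
tcp_pos: [0.5449, 0.2685, 0.1432]
tool_rot: [-89.9, 0.0, 25.5]
ft_force: [-4.1, 4.0, 5.6]
width: 0.0131
```

move_arm --pt "0 0 0 0 0.8" --pt "0 0 0 0 0.8" --pt "0 0 0 0 0.8" --pt "0 0 0 0 0.8" --pt "0 0 0 0 0.8" --pt "0 0 0 0 0.8" --pt "0 0 0 0 0.8" --pt "0 0 0 0 0.8"

```text
clock: 16.62
tcp_pos: [0.5449, 0.2685, 0.1432]
tool_rot: [-89.9, 0.0, 25.5]
ft_force: [-5.3, 2.3, 5.6]
width: 0.013
```

```bash
python3 prof.py | grep -v blue
```

```text
16.625 [0.5449 0.2685 0.1432] [-5.3  2.3  5.6]
top vial -0.048 0.047 bubble rel mid mm (+foot) -1.82 width 16
side vial -0.049 0.042 bubble rel mid mm (+foot) -1.9 width 18
```

move_arm --pt "0 0 0.03 -0.1 0.8" --pt "0 0 0.08 -0.2 0.8" --pt "0 0 0.08 -0.2 0.8" --pt "0 0 0.08 -0.2 0.8" --pt "0 0 0.08 -0.2 3" --pt "0 0 0.08 -0.2 8.5" --pt "0 0 0.08 -0.2 8.5" --pt "0 0 0.08 -0.2 8.5" --pt "0 0 0.08 -0.2 8.5" --pt "0 0 0.08 -0.2 8.5"

```text
clock: 18.27
tcp_pos: [0.5457, 0.2677, 0.1436]
tool_rot: [-90.0, 0.0, 13.8]
ft_force: [-0.4, -0.5, 0.4]
width: 0.0848
```

move_arm --pt "0 0 3 0 8.5" --pt "0 0 7 0 8.5" --pt "0 0 10 0 8.5" --pt "0 0 10 0 8.5" --pt "0 0 10 0 8.5" --pt "0 0 10 0 8.5" --pt "0 0 10 0 8.5" --pt "0 0 10 0 8.5"

```text
clock: 19.27
tcp_pos: [0.5455, 0.2676, 0.2431]
tool_rot: [-90.0, 0.0, 13.8]
ft_force: [-0.2, -0.1, 0.6]
width: 0.0851
```

```bash
python3 prof.py | grep -v blue
```

```text
19.275 [0.5455 0.2676 0.2431] [-0.2 -0.1  0.6]
top vial -0.048 0.047 bubble rel mid mm (+foot) 1.67 width 15
side vial -0.049 0.043 bubble rel mid mm (+foot) 2.03 width 19
```

Released, bubble at +1.8 mm. Now closing the fingers and moving over the level's foot-end flat, where the cameras still see the vial.

move_arm --pt "0.5 -3 0 -0.04 0" --pt "1.0 -6 0 -0.08 0" --pt "1.5 -9 0 -0.08 0" --pt "2.0 -12.3 0 -0.08 0" --pt "2.0 -12.3 0 -0.08 0" --pt "2.0 -12.3 -3 -0.08 0" --pt "2.0 -12.3 -6 -0.08 0" --pt "2.0 -12.3 -7.5 -0.08 0" --pt "2.0 -12.3 -7.5 -0.08 0" --pt "2.0 -12.3 -7.5 -0.08 0"

```text
clock: 20.92
tcp_pos: [0.5662, 0.1451, 0.1698]
tool_rot: [-90.0, -0.1, 9.3]
ft_force: [0.8, -0.9, 0.2]
width: -0.0002
```

```bash
python3 prof.py | grep -v blue; python3 -c "
from h import *
a=capture('top')[150:260,150:280];b=capture('side')[70:180,195:325]
cv2.imwrite('pics/ab6.png',cv2.resize(np.hstack([a,b])[:,:,::-1],None,fx=3,fy=3,interpolation=cv2.INTER_CUBIC))"
```

```text
20.925 [0.5662 0.1451 0.1698] [ 0.8 -0.9  0.2]
top vial -0.048 0.039 bubble rel mid mm (+foot) 5.64 width 15
side vial -0.049 0.04 bubble rel mid mm (+foot) 3.46 width 19
```

View pics/ab6.png

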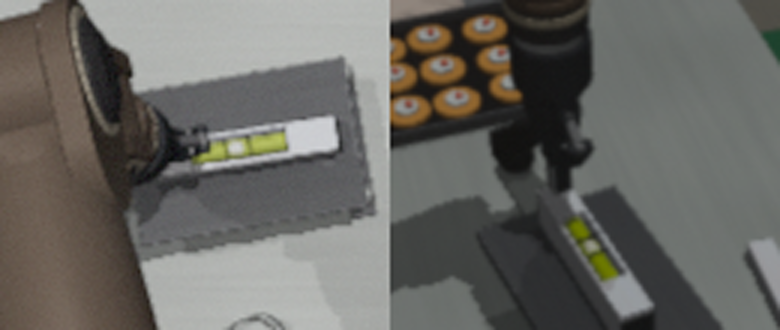

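Fingers closed above the flat foot-end of the level, clear of the vial in the side view. The top view hides one vial end, so I'll use fixed vial mid-points from now on (bubble still ≈ +1.8).

```bash
sed -i 's/ins=np.nonzero(sat>h)\[0\].*/a,b=dict(top=(-.048,.047),side=(-.049,.043))[n];mid=(a+b)\/2/; s/(t>a+.006)&(t<b-.006)/(abs(t-mid)<.022)/' prof.py; python3 prof.py | grep -v blue
```

```text
21.425 [0.5657 0.1447 0.1687] [ 0.6  1.2 -0.6]Traceback (most recent call last):
  File "prof.py", line 17, in <module>
    print(n,"vial",a.round(4),b.round(4),"bubble rel mid mm (+foot)",round((bc-mid)*1000,2),"width",(w>0).sum())
                   ^^^^^^^
AttributeError: 'float' object has no attribute 'round'
```

move_arm --pt "0 0 -0.4 0 0" --pt "0 0 -0.8 0 0" --pt "0 0 -1.1 0 0" --pt "0 0 -1.1 0 0" --pt "0 0 -1.1 0 0"

```text
clock: 22.25
tcp_pos: [0.5657, 0.1447, 0.1576]
tool_rot: [-90.0, 0.0, 9.2]
ft_force: [-0.3, -0.0, 0.3]
width: -0.0002
```

move_arm --pt "0 0 -0.1 0 0" --pt "0 0 -0.2 0 0" --pt "0 0 -0.2 0 0"

```text
clock: 22.62
tcp_pos: [0.5656, 0.1447, 0.1555]
tool_rot: [-90.0, 0.0, 9.2]
ft_force: [-0.5, 1.0, 0.1]
width: -0.0001
```

move_arm --pt "0 0 -0.1 0 0" --pt "0 0 -0.1 0 0" --pt "0 0 -0.1 0 0"

```text
clock: 23.0
tcp_pos: [0.5658, 0.1448, 0.1552]
tool_rot: [-90.0, -0.0, 9.2]
ft_force: [-1.6, -0.6, 5.9]
width: -0.0002
```

move_arm --pt "0 0 -0.1 0 0" --pt "0 0 -0.1 0 0" --pt "0 0 -0.1 0 0"

```text
clock: 23.38
tcp_pos: [0.5659, 0.1449, 0.155]
tool_rot: [-90.0, -0.1, 9.2]
ft_force: [-1.4, 0.2, 10.3]
width: -0.0002
```

```bash
sed -i 's/"vial",a.round(4),b.round(4),//' prof.py; python3 prof.py | grep -v blue
```

```text
23.375 [0.5659 0.1449 0.155 ] [-1.4  0.2 10.3]
top bubble rel mid mm (+foot) 0.39 width 15
side bubble rel mid mm (+foot) -0.04 width 19
```

move_arm --pt "0 0 -0.08 0 0" --pt "0 0 -0.08 0 0" --pt "0 0 -0.08 0 0" --pt "0 0 -0.08 0 0" --pt "0 0 -0.08 0 0" --pt "0 0 -0.08 0 0" --pt "0 0 -0.08 0 0" --pt "0 0 -0.08 0 0" --pt "0 0 -0.08 0 0" --pt "0 0 -0.08 0 0"

```text
clock: 25.02
tcp_pos: [0.566, 0.1449, 0.1549]
tool_rot: [-90.0, -0.1, 9.2]
ft_force: [-3.9, -0.4, 12.7]
width: 0.0001
```

move_arm --pt "0 0 0 0 0" --pt "0 0 0 0 0" --pt "0 0 0 0 0" --pt "0 0 0 0 0" --pt "0 0 0 0 0" --pt "0 0 0 0 0" --pt "0 0 0 0 0" --pt "0 0 0 0 0" --pt "0 0 0 0 0" --pt "0 0 0 0 0"

```text
clock: 26.28
tcp_pos: [0.566, 0.1449, 0.1549]
tool_rot: [-90.0, -0.1, 9.2]
ft_force: [-4.2, -0.4, 13.7]
width: -0.0002
```

```bash
python3 prof.py | grep -v blue;python3 -c "
from h import *
print(get_state()['ft_force'])
a=capture('top');b=capture('side')
cv2.imwrite('pics/fin.png',np.vstack([np.hstack([a[110:310,150:430],b[60:260,150:430]])])[:,:,::-1])"
```

```text
26.275 [0.566  0.1449 0.1549] [-4.2 -0.4 13.7]
top bubble rel mid mm (+foot) -0.53 width 15
side bubble rel mid mm (+foot) -1.05 width 19
[-4.20580076 -0.05011463 13.11550182]
```

View pics/fin.png

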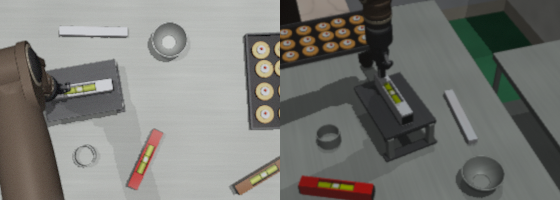

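The final picture shows the fingers pressing the level's foot end at ≈(48,90), and the bowl, bar and cutter undisturbed. Push is 13–14 N and the settled bubble is at about −0.8 mm. Handing in.

```bash
python3 -c "
from workcell import *
job_done()"
```

```text
the job is handed in; nothing more can be done
```

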